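# Load the empty nest and start its leak test

## Task

One of the two nests of the leak-test fixture still holds a tested housing: gently set the loose housing upright, square and fully down in the other, empty nest and let go of it. Then turn the tester's selector, past its click to the stop, so that it points to the side of the nest you have just loaded (left or right as seen from the robot), and only then press the start button fully in. Leave the tested housing and the other things on the bench where they are.

Things in the scene. Friction and masses are not known exactly. Their poses are not given: they have to be found in the camera images.
- housing: The loose die-cast aluminium housing, upright on the bench at the start: box 64 (x) x 42 (y) x 40 mm high, with a round neck (24 mm diameter, 14 mm tall) on its top centre, 54 mm overall; 0.15 to 0.3 kg. Origin: centre of its underside, z up. Grip it across the 42 mm width. Half a turn makes no difference.
- tested: An identical housing that was tested before and still sits in one of the two nests. Same origin and axes. Must stay there.
- fixture: Two-nest leak-test fixture, fixed: steel base, copper posts, aluminium top plate 140 (x) x 280 (y) mm, upper face 62 mm above the bench. Origin: centre of the underside; x away from the robot, y left, z up. A dark manifold bar 20 mm tall with brass fittings to 34 mm above the plate runs along the far edge, at x = 51 to 69 mm.
- nest_left (a point): Centre of the left (+y) nest's floor, on the top plate: where the centre of a housing's underside sits when home. Each nest is 69 x 47 mm at the floor, long side along the fixture's x, between four guide strips 11 mm high that flare outwards 5 mm a side. A thin dark rubber seal on the floor shows when the nest is empty.
- nest_right (a point): The same for the right nest (fixture -y side), 136 mm from the left one.
- console: Leak tester, fixed, 200 (x) x 240 (y) x 127 mm. Origin: centre of underside; x away from robot, y left. Black panel slopes up away from the robot at 38 deg from a front edge 35 mm high, x = -100 mm. In this frame panel normal (-0.616,0,0.788), up-slope (0.788,0,0.616). A full-width black hood stands 55 mm square out of the panel, 64 mm upslope of selector and button. Handle on top to 156 mm.
- selector_grip (a point): On the selector's axis, 30 mm out from the panel: the point to grip. Grey round skirt (48 mm diameter, to 7 mm above the panel) with a bar grip 14 mm wide, 36 mm long, to 38 mm above the panel; its narrower nose (8 mm wide, white line on top, 26 mm from the axis) is the pointer. Site x runs along the bar to the pointer, z out of the panel.
- selector (a joint): Selector angle, rad, about the panel's outward normal. 0: pointer straight up the slope (off; start within 0.12). Positive: counter-clockwise, pointer to the left. The detent resists from 0.3 either way (about 0.13 N m), clicks over at 0.6; stops at +1.05 (left nest) and -1.05 (right nest). Let go short of the click it springs back.
- start_top (a point): Centre of the top of the grey round start button (28 mm diameter) in its black housing on the sloping panel, 110 mm to the right of the selector. Site z points out of the panel; press along -z.
- start (a joint): Travel of the start button, m: 0 released, 0.006 fully in; springs back; about 5 N.
- screwdriver: Bystander: screwdriver with black handle, 170 mm, lying.
- coupling: Bystander: brass coupling, 24 mm diameter, 32 mm tall.
- master: Bystander: steel reference piece, 38 mm diameter, 56 mm tall, with a thin neck.
- brush: Bystander: brush with wooden handle, 160 mm, lying.
- bottle: Bystander: white bottle, 52 mm diameter, 140 mm tall.
There are look-alikes about, which are no part of the job. Leave any pink look-alike of the housing alone. What is shaped like the tested but blue is not meant.

How it is judged (in metres and radians):
On the way, in this order (a step that is already met when the one before it is completed fails the run):
1. the loose housing sits home in the empty nest and is let go (((distance between housing and nest_left below 0.007 m and angle between housing's own z axis and vertical below 0.06 rad and angle between the x axis of housing and the x axis of fixture, either way round below 0.16 rad) or (distance between housing and nest_right below 0.007 m and angle between housing's own z axis and vertical below 0.06 rad and angle between the x axis of housing and the x axis of fixture, either way round below 0.16 rad)) and contact force between the fingers and housing below 0.3 N and linear speed of housing below 0.02 m/s), for 0.2 s.
2. the selector is past its click on that nest's side (((distance between housing and nest_left below 0.007 m and angle between housing's own z axis and vertical below 0.06 rad and angle between the x axis of housing and the x axis of fixture, either way round below 0.16 rad and value of joint selector above 0.88 rad) or (distance between housing and nest_right below 0.007 m and angle between housing's own z axis and vertical below 0.06 rad and angle between the x axis of housing and the x axis of fixture, either way round below 0.16 rad and value of joint selector below -0.88 rad))), for 0.2 s.
3. the start button is pressed fully in (((distance between housing and nest_left below 0.007 m and angle between housing's own z axis and vertical below 0.06 rad and angle between the x axis of housing and the x axis of fixture, either way round below 0.16 rad and value of joint selector above 0.88 rad) or (distance between housing and nest_right below 0.007 m and angle between housing's own z axis and vertical below 0.06 rad and angle between the x axis of housing and the x axis of fixture, either way round below 0.16 rad and value of joint selector below -0.88 rad)) and value of joint start above 0.0045 m), for 0.05 s.
At the end, for the whole second after the job is handed in: Housing released at rest in the nest empty at the start (7 mm, upright within 0.06 rad, square within 0.16 rad); selector beyond 0.88 rad on that side (+ left, - right); button back out (under 2 mm); tested housing upright (0.06 rad) within 8 mm of its start (((distance between housing and nest_left below 0.007 m and angle between housing's own z axis and vertical below 0.06 rad and angle between the x axis of housing and the x axis of fixture, either way round below 0.16 rad and value of joint selector above 0.88 rad) or (distance between housing and nest_right below 0.007 m and angle between housing's own z axis and vertical below 0.06 rad and angle between the x axis of housing and the x axis of fixture, either way round below 0.16 rad and value of joint selector below -0.88 rad)) and contact force between the fingers and housing below 0.3 N and linear speed of housing below 0.02 m/s and value of joint start below 0.002 m and distance of tested from where it was at the start of the episode below 0.008 m and angle between tested's own z axis and vertical below 0.06 rad); the robot touches nothing.
It fails at once if the start button is pressed (4 mm) before the loose housing is home and the selector points to its side (value of joint start above 0.004 m and not ((distance between housing and nest_left below 0.007 m and angle between housing's own z axis and vertical below 0.06 rad and angle between the x axis of housing and the x axis of fixture, either way round below 0.16 rad and value of joint selector above 0.88 rad) or (distance between housing and nest_right below 0.007 m and angle between housing's own z axis and vertical below 0.06 rad and angle between the x axis of housing and the x axis of fixture, either way round below 0.16 rad and value of joint selector below -0.88 rad))).
It fails at once if the tested housing is moved more than 15 mm (distance of tested from where it was at the start of the episode above 0.015 m).
It fails at once if the housing is dropped or thrown into a nest (over 0.5 m/s within 30 mm of its seat) ((distance between housing and nest_left below 0.03 m and linear speed of housing above 0.5 m/s) or (distance between housing and nest_right below 0.03 m and linear speed of housing above 0.5 m/s)).
It fails at once if a bystander (screwdriver, coupling, reference piece, brush, bottle) is moved more than 30 mm (distance of any of screwdriver, coupling, master, brush, bottle from where it was at the start of the episode above 0.03 m).
It also fails if it takes over 58 s, if anything falls off the work surface, if the arm or the gripper's body presses on something with over 40 N, if the wrist force passes 120 N, or if a joint passes its speed limit or range.

## Robot

A 6-joint arm with a two-finger parallel gripper is mounted at the origin on the work surface. World frame = base frame: x ahead of the robot, y to its left, z up, the work surface at z = 0. Lengths are in mm, angles in degrees, forces in N, time in s.
With the tool pointing down it reaches from about 300 to 850 mm from the base axis. Payload 4.2 kg.
Tool frame: the origin (TCP) lies midway between the tips of the shut fingers; the grasp point (between the pads) lies 19 mm behind it; z points along the fingers, y is the line along which they close (so a half turn about z gives the same grasp; the last joint's range is limited). The gripper opens to 91 mm and grips with 3 to 60 N. Pads are 32 mm wide; open, the fingers measure 118 mm over their backs; the gripper's body (76 mm by 178 mm) begins 60 mm behind the grasp point.
Start: joints at [71.276, 18.312, 89.639, -0, 72.044, -1.146], TCP at [173.658, 548.166, 213.976] pointing down, gripper open.
Joint ranges: [-177.97, 177.97], [-48.28, 115.42], [12.27, 149.76], [-77.06, 257.06], [2.81, 150.46], [-146.56, 146.56]. Speed limits (degrees/s): [147.25, 147.25, 180, 180, 180, 180].

## Interface

Orientations are given as [roll, pitch, yaw] about the fixed x, y, z axes, in that order (R = Rz(yaw) Ry(pitch) Rx(roll)).
In Python, from workcell import env gives the robot as it stands.
- The arm moves only by the tool send_rows, never from a script. Its argument "steps" is a list that holds one entry, the list of rows, each a list of 5 numbers: the shift along the tool's x, y, z scaled (see below), then the turn about the tool's z scaled (see below), then the opening, from 0 (shut) to 1 (fully open). In form: [[[dx, dy, dz, yaw, fingers], ...]]. A call has 1 to 5 rows; each row shifts and turns the commanded pose from where the row before left it, along the tool's axes as they then stand; what a row does not reach is not made up. The controller multiplies each number of a shift by 0.04 m and each number of a turn by 0.12 rad. A row lasts 1/12 s, in which the tool goes at most 41.7 mm and 7.16 degrees, less where a joint would pass 70% of its speed; a pose out of reach is approached as far as the arm can. A call with a number of a shift or a turn outside -1 to 1 is refused whole. A call with a gripper value outside its range is refused whole. The fingers move at their own pace and stop on an object; "squeeze" is the grip in N (left out, the last holds). Time passes only in rows, so rows that do not move let the fingers close. It gives the time, the measured TCP pose, the force, the opening and the grip force at its end, in the units of the state.
- env.state(): the state, without advancing time (a new reading comes with each control period).
- env.grab_frame(name): name is "side" or "top" or "wrist"; returns a dict with "pixels" (384x512x3 uint8, red, green, blue), "depth" (384x512 float32, mm along the optical axis (not along the pixel's ray), 0 where there is no reading), "intrinsics" (3x3 intrinsics, pixels), "cam_to_world" (4x4, takes a point from camera to world coordinates). Camera axes: x right, y down, z forward; pixel columns grow to the right and rows downward; lengths in mm; the calibration is good to about 2 mm. The wrist camera is an equidistant fisheye: a pixel r from the principal point sees the ray r / f radians off the axis. A picture is of the moment at which its call begins.
- env.job_done(): hands the job in; it is judged then, once.
The state is a dict: "time_s": time; "qpos": joint angles; "qvel": joint speeds; "effort": joint torques, N m; "ee_pos": TCP position; "ee_rot": TCP orientation; "force": force on the tool from outside, world axes, zero at the start; "torque": the same for the moment, N m; "gripper_width": finger opening in mm; "gripper_force": force on a finger pad.
Only numpy, scipy, OpenCV 4.12 (cv2) and the standard library are available. Lean on these libraries where they do the work, as an engineer would, in place of code of your own. Each camera call takes 0.05 s, during which the arm holds its last target. There are 200 camera calls.

## Working session

There is one attempt and no reset: what is moved stays moved. The work goes in short steps, Python scripts to look and compute and a tool call to move; the robot and the scene stay as the last step left them, time stands still between calls to the robot, and variables do not carry over. Pictures are saved under pics/ and viewed, at most 10 in all, crops included, and the job is handed in when it is done.

Besides the shell and the picture viewer there is one more tool, called after "Call:" as name(argument=value, ...) on one line, values as JSON. send_rows: Moves the arm, as the interface text tells. Shifts and turns lie within -1 to 1; 1 stands for 0.04 m of shift or 0.12 rad of turn. Its arguments: {"type":"object","properties":{"steps":{"type":"array"},"squeeze":{"type":"number"}},"required":["steps"]}

```bash
mkdir -p pics; cat > h.py <<'E'
import numpy as np, cv2
from workcell import env
from scipy.spatial.transform import Rotation as R
def grab(n):
    f=env.grab_frame(n); np.savez('pics/'+n+'.npz',**f); return f
def load(n): return dict(np.load('pics/'+n+'.npz'))
def cloud(f):
    d=f['depth'];K=f['intrinsics'];v,u=np.mgrid[:d.shape[0],:d.shape[1]]
    P=np.stack([(u-K[0,2])/K[0,0]*d,(v-K[1,2])/K[1,1]*d,d],-1)
    T=f['cam_to_world'];return P@T[:3,:3].T+T[:3,3]
E
python3 - <<'E'
from h import *
print(env.state())
for n in('top','side'):
    f=grab(n);cv2.imwrite(f'pics/{n}0.png',cv2.resize(f['pixels'][...,::-1],(800,600)));print(n,f['intrinsics'],f['cam_to_world'],(f['depth']>0).mean())
E
```

```text
{'time_s': 0.0, 'qpos': array([ 7.12762614e+01,  1.83486461e+01,  8.97050244e+01, -1.58323384e-04,
        7.20415672e+01, -1.14709738e+00]), 'qvel': array([0.0726267 , 0.11995928, 0.0483322 , 0.06194321, 0.17206987,
       0.05529307]), 'effort': array([ 1.16214629e-03, -4.12462056e+01, -2.31983739e+01,  7.27124722e-02,
        4.60103306e-02, -1.41162245e-04]), 'ee_pos': array([173.49488382, 547.69231255, 213.15964477]), 'ee_rot': array([-1.79904778e+02, -1.75609155e-03,  1.62423406e+02]), 'force': array([-0.73760069, -0.50413141,  0.52661187]), 'torque': array([ 0.03003631, -0.03730162,  0.03209015]), 'gripper_force': 0.0, 'gripper_width': 91.09366321176111}
top [[357.3461046    0.         252.81888126]
 [  0.         357.3461046  190.43458471]
 [  0.           0.           1.        ]] [[-1.17990024e-02 -9.96145336e-01  8.69209586e-02  4.41409936e+02]
 [-9.99732752e-01  1.00238003e-02 -2.08314222e-02  1.55008013e+01]
 [ 1.98798457e-02 -8.71435191e-02 -9.95997389e-01  1.02560086e+03]
 [ 0.00000000e+00  0.00000000e+00  0.00000000e+00  1.00000000e+00]] 0.9961802164713541
side [[373.21556611   0.         257.61782477]
 [  0.         373.21556611 191.4061714 ]
 [  0.           0.           1.        ]] [[ 8.89357345e-01 -2.81248734e-01  3.60475605e-01  1.74451538e+02]
 [-4.57109548e-01 -5.30201694e-01  7.14098750e-01 -6.82471069e+02]
 [-9.71459322e-03 -7.99865809e-01 -6.00100253e-01  6.53062041e+02]
 [ 0.00000000e+00  0.00000000e+00  0.00000000e+00  1.00000000e+00]] 0.9960428873697916
```

View pics/top0.png

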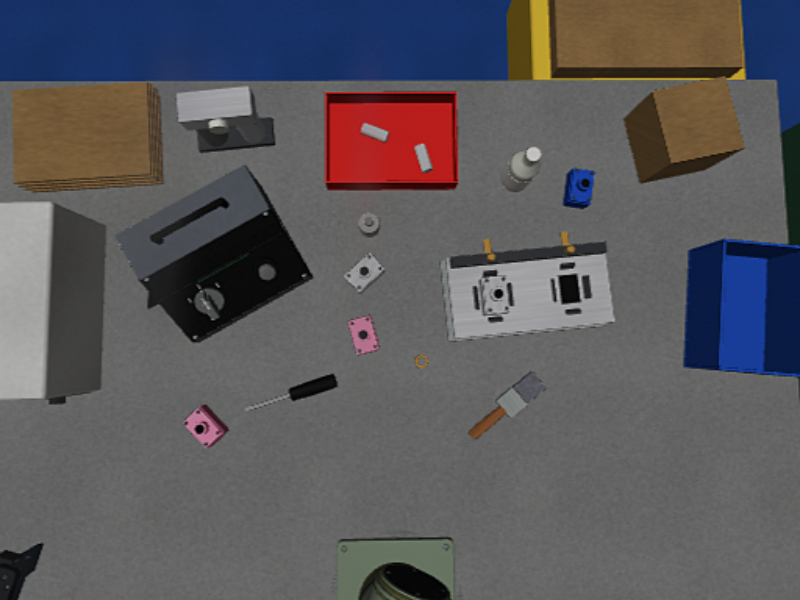

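View pics/side0.png

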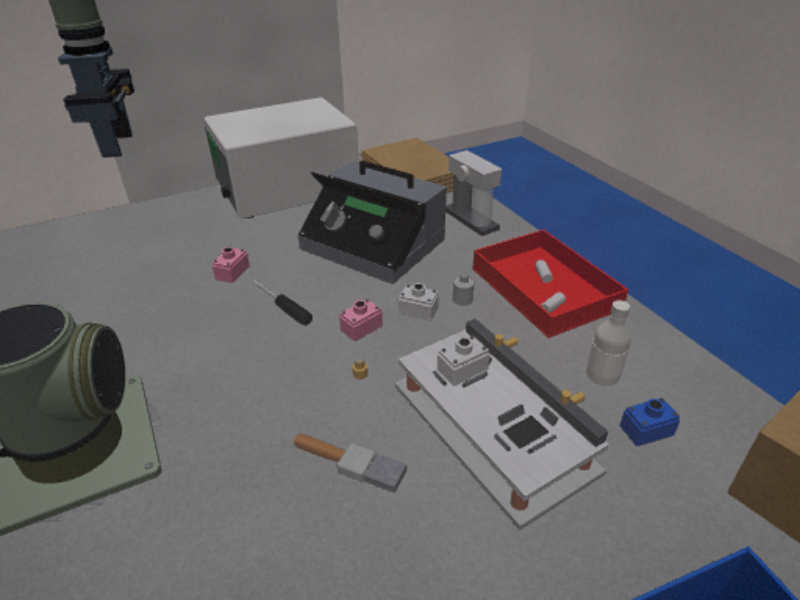

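The top view shows the empty nest on the right: its dark seal is at (570,289) in the 800x600 picture and the tested housing is at (494,294) in the left nest. The loose grey housing is at (364,272), the selector at (208,302) and the button at (267,272). The pink and blue look-alikes are clear of these.

```bash
cat > m.py <<'E'
from h import *
def grey(f):
    p=f['pixels'].astype(int); return (p.max(-1)-p.min(-1)<25)
F={n:load(n) for n in('top','side')}; C={n:cloud(F[n]) for n in F}
def near(P,c,r): return np.hypot(P[...,0]-c[0],P[...,1]-c[1])<r
def rect(xy):
    (c,(w,h),a)=cv2.minAreaRect(xy.astype(np.float32)); 
    if w<h: w,h,a=h,w,a+90
    return np.round([*c,w,h,(a+90)%180-90],1)
a=lambda u,v:C['top'][int(v/1.5625),int(u/1.5625)]
for nm,(u,v) in dict(house=(364,285),tested=(494,300),seal=(570,289),sel=(208,302),but=(267,272)).items(): print(nm,a(u,v).round(1))
h0=a(364,272);t0=a(494,296);s0=a(570,289)
for n in F:
    P=C[n];g=grey(F[n])
    m=near(P,h0,55)&(P[...,2]>32)&(P[...,2]<46)&g; print(n,'house box',rect(P[m][:,:2]),np.median(P[m][:,2]),m.sum())
    m=near(P,h0,55)&(P[...,2]>48)&g;print('neck',rect(P[m][:,:2]),np.median(P[m][:,2]),m.sum())
    m=near(P,t0,45)&(P[...,2]>95)&(P[...,2]<106)&g; print('tested box',rect(P[m][:,:2]),np.median(P[m][:,2]))
    m=near(P,s0,40)&(P[...,2]>55)&(P[...,2]<66)&(F[n]['pixels'].max(-1)<40); print('seal',rect(P[m][:,:2]),np.median(P[m][:,2]),m.sum())
    m=near(P,(s0+t0)/2,190)&(P[...,2]>57)&(P[...,2]<66)&(F[n]['pixels'].min(-1)>110)
    print('plate',rect(P[m][:,:2]),np.median(P[m][:,2]),m.sum())
    m=near(P,s0,45)&(P[...,2]>69)&(P[...,2]<77); print('strips',rect(P[m][:,:2]),np.median(P[m][:,2]),m.sum())
E
python3 m.py
python3 - <<'E'
from h import *
f=load('top');im=f['pixels'][...,::-1]
a=cv2.resize(im[100:225,70:205],None,fx=4.2,fy=4.2,interpolation=cv2.INTER_CUBIC)
cv2.imwrite('pics/con.png',cv2.convertScaleAbs(a,alpha=1.8))
E
```

```text
house [551.2  52.2  42.3]
tested [ 515.5 -166.3  111.7]
seal [ 540.1 -308.3   62.1]
sel [517.9 302.8 108.8]
but [568.9 213.6  87.4]
top house box [574.3  51.   63.4  40.8 -48.2] 39.21142855033622 262
neck [ 5.747e+02  5.030e+01  2.250e+01  1.930e+01 -4.000e-01] 53.93391194981848 57
tested box [ 525.9 -171.6   62.2   41.1    4.9] 101.52319673039318
seal [ 541.  -307.2   68.2   40.9   24.9] 62.78920853881755 201
plate [ 535.6 -239.3  281.   138.6  -85.7] 61.93287715702411 3431
strips [ 538.8 -307.2   74.5   74.4   50.6] 72.47078208550295 111
side house box [574.2  49.3  61.6  41.7 -46.7] 39.48125935200028 201
neck [575.2  50.5  25.6  19.2  62. ] 53.248180475110416 45
tested box [ 526.8 -173.2   61.9   43.8    2.9] 101.61548719292819
seal [0. 0. 0. 0. 0.] nan 0
plate [ 537.7 -238.6  280.8  140.8  -84.9] 61.92073378155146 4249
strips [ 538.9 -307.9   78.    72.9  -36.1] 72.30509867257581 182
  return _methods._mean(a, axis=axis, dtype=dtype,
  ret = ret.dtype.type(ret / rcount)
```

View pics/con.png

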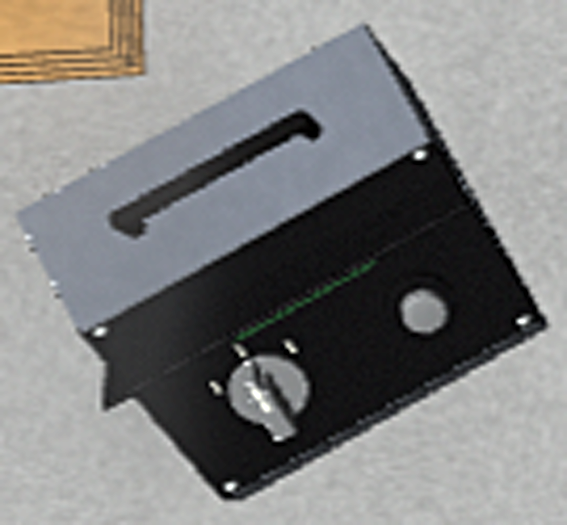

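The crop shows the selector skirt at (268,390), with its pointer up the slope toward (252,365), and the button at (424,312). Loose housing: (574.5, 50.3), long axis at -47.5°. Empty nest on the right: about (539, -307.4), fixture yaw about 4.8°. I'll move now.

Call:
send_rows(steps=[[[0,0,0,0.87,1],[0,0,0,0.87,1],[0,0,0,0.87,1],[0,0,0,0.87,1],[0,0,0,0.87,1]]])

```text
time_s: 0.52
ee_pos: [173.5, 547.9, 213.5]
ee_rot: [-179.9, 0.0, 132.2]
force: [-0.9, -0.7, -0.1]
gripper_width: 91.6
gripper_force: 0.0
```

Call:
send_rows(steps=[[[-0.88,-0.055,0,0,1],[-0.88,-0.055,0,0,1],[-0.88,-0.055,0,0,1],[-0.88,-0.055,0,0,1],[-0.88,-0.055,0,0,1]]])

```text
time_s: 0.93
ee_pos: [285.0, 409.4, 213.6]
ee_rot: [-180.0, 0.0, 132.6]
force: [0.1, 1.0, -0.1]
gripper_width: 91.5
gripper_force: 0.0
```

Call:
send_rows(steps=[[[-0.88,-0.055,0,0,1],[-0.88,-0.055,0,0,1],[-0.88,-0.055,0,0,1],[-0.88,-0.055,0,0,1],[-0.88,-0.055,0,0,1]]])

```text
time_s: 1.35
ee_pos: [395.9, 272.2, 213.7]
ee_rot: [-180.0, -0.0, 132.5]
force: [0.6, 0.3, 0.3]
gripper_width: 91.1
gripper_force: 0.0
```

Call:
send_rows(steps=[[[-0.88,-0.055,0,0,1],[-0.88,-0.055,0,0,1],[-0.88,-0.055,0,0,1],[0,0,0,0,1]]])

```text
time_s: 1.68
ee_pos: [465.0, 187.3, 213.6]
ee_rot: [-180.0, 0.2, 132.2]
force: [-0.1, 0.0, 0.8]
gripper_width: 91.4
gripper_force: 0.0
```

Call:
send_rows(steps=[[[-0.875,-0.06,0,0,1],[-0.875,-0.06,0,0,1],[-0.875,-0.06,0,0,1],[-0.875,-0.06,0,0,1],[-0.875,-0.06,0,0,1]]])

```text
time_s: 2.1
ee_pos: [571.6, 53.6, 213.6]
ee_rot: [-180.0, -0.1, 132.5]
force: [0.9, 0.1, -0.4]
gripper_width: 91.4
gripper_force: 0.0
```

Call:
send_rows(steps=[[[0,0,0.9,0,1],[0,0,0.9,0,1],[0,0,0,0,1]]])

```text
time_s: 2.35
ee_pos: [566.2, 53.9, 135.1]
ee_rot: [-179.3, -0.5, 132.5]
force: [-1.6, 0.6, -0.5]
gripper_width: 91.4
gripper_force: 0.0
```

```bash
cat >> h.py <<'E'
def fish(f):  # depth along optical axis -> world points
    d=f['depth'];K=f['intrinsics'];v,u=np.mgrid[:d.shape[0],:d.shape[1]]
    x=(u-K[0,2])/K[0,0];y=(v-K[1,2])/K[1,1];r=np.hypot(x,y)+1e-9;t=np.tan(np.minimum(r,1.4))/r
    P=np.stack([x*t*d,y*t*d,d],-1);T=f['cam_to_world'];return P@T[:3,:3].T+T[:3,3]
E
python3 - <<'E'
from h import *
f=grab('wrist');s=env.state();print(s['ee_pos'],s['ee_rot'],f['cam_to_world'].round(2),f['intrinsics'][0,0])
cv2.imwrite('pics/w1.png',f['pixels'][...,::-1])
P=fish(f);p=f['pixels'].astype(int);g=(p.max(-1)-p.min(-1)<25)
n=np.hypot(P[...,0]-574,P[...,1]-50)<50
def rect(xy):
    (c,(w,h),a)=cv2.minAreaRect(xy.astype(np.float32)); 
    if w<h: w,h,a=h,w,a+90
    return np.round([*c,w,h,(a+90)%180-90],1)
for lo,hi in((34,44),(48,60)):
    m=n&(P[...,2]>lo)&(P[...,2]<hi)&g&(f['depth']>0); print(rect(P[m][:,:2]),np.median(P[m],0).round(1),m.sum())
E
```

```text
[568.13638988  54.40987311 138.461795  ] [-179.58262995   -0.35211167  132.49501992] [[ 7.4000e-01  6.5000e-01  1.8000e-01  5.1355e+02]
 [ 6.7000e-01 -7.1000e-01 -2.1000e-01  1.1393e+02]
 [-1.0000e-02  2.8000e-01 -9.6000e-01  3.0738e+02]
 [ 0.0000e+00  0.0000e+00  0.0000e+00  1.0000e+00]] 297.3186396354542
[573.   51.   60.9  40.6 -47.9] [569.1  55.7  40.9] 1938
[574.1  50.1  23.3  23.  -36.3] [573.2  50.9  55.1] 547
```

View pics/w1.png

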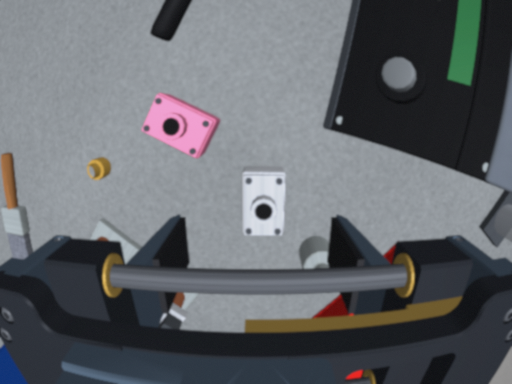

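The wrist view shows the loose housing at (264,200) between the open fingers, square to them, and the master at (315,250), clear. I'll descend and grip.

Call:
send_rows(steps=[[[-0.1,0,0.6,0,1],[0,0,0.7,0,1],[0,0,0.6,0,1],[0,0,0.5,0,1],[0,0,0.3,0,1]]])

```text
time_s: 2.82
ee_pos: [574.2, 52.4, 34.1]
ee_rot: [180.0, 0.0, 132.6]
force: [-0.5, 0.9, -0.8]
gripper_width: 90.9
gripper_force: 0.0
```

Call:
send_rows(steps=[[[0,0,0.2,0,1],[0,0,0.1,0,1],[0,0,0,0,1],[0,0,0,0,1]]])

```text
time_s: 3.15
ee_pos: [574.9, 51.9, 23.3]
ee_rot: [179.9, 0.1, 132.5]
force: [0.4, 0.3, 0.2]
gripper_width: 91.5
gripper_force: 0.0
```

Call:
send_rows(steps=[[[-0.02,-0.03,0.16,0,1],[0,0,0,0,1],[0,0,0,0,0],[0,0,0,0,0],[0,0,0,0,0]]], squeeze=25)

```text
time_s: 3.57
ee_pos: [573.7, 50.1, 15.7]
ee_rot: [180.0, 0.0, 132.5]
force: [0.8, 0.2, 1.3]
gripper_width: 73.7
gripper_force: 0.0
```

Call:
send_rows(steps=[[[0,0,0,0,0],[0,0,0,0,0],[0,0,0,0,0],[0,0,0,0,0],[0,0,0,0,0]]])

```text
time_s: 3.98
ee_pos: [573.7, 50.2, 15.6]
ee_rot: [180.0, -0.0, 132.5]
force: [0.3, 0.6, 1.4]
gripper_width: 41.6
gripper_force: 25.0
```

Call:
send_rows(steps=[[[0,0,-0.5,0,0],[0,0,-0.9,0,0],[0,0,-0.9,-0.9,0],[0,0,-0.9,-0.95,0],[0,0,-0.9,-0.95,0]]])

```text
time_s: 4.4
ee_pos: [572.9, 50.0, 180.7]
ee_rot: [-180.0, -0.1, 152.1]
force: [0.5, -0.1, -2.3]
gripper_width: 41.9
gripper_force: 25.0
```

Call:
send_rows(steps=[[[0,0,-0.5,-0.95,0],[0,0,0,-0.95,0],[0,0,0,-0.95,0],[0,0,0,-0.95,0],[0,0,0,-0.95,0]]])

```text
time_s: 4.82
ee_pos: [573.1, 50.0, 199.2]
ee_rot: [180.0, -0.1, -175.3]
force: [0.9, -0.5, -2.4]
gripper_width: 42.0
gripper_force: 25.0
```

Call:
send_rows(steps=[[[0.16,-0.7,0,0,0],[0.16,-0.8,0,0,0],[0.16,-0.8,0,0,0],[0.16,-0.8,0,0,0],[0.16,-0.8,0,0,0]]])

```text
time_s: 5.23
ee_pos: [552.9, -109.1, 199.1]
ee_rot: [180.0, -0.1, -175.5]
force: [0.3, 0.1, -2.0]
gripper_width: 41.7
gripper_force: 25.0
```

Call:
send_rows(steps=[[[0.16,-0.8,0,0,0],[0.16,-0.8,0,0,0],[0.16,-0.8,0,0,0],[0.16,-0.7,0,0,0],[0,0,0,0,0]]])

```text
time_s: 5.65
ee_pos: [536.6, -238.5, 198.8]
ee_rot: [-179.9, -0.1, -175.8]
force: [0.1, -0.9, -1.8]
gripper_width: 41.9
gripper_force: 25.0
```

```bash
python3 - <<'E'
from h import *
f=grab('wrist');s=env.state();print(s['ee_pos'],s['ee_rot'])
cv2.imwrite('pics/w2.png',f['pixels'][...,::-1])
P=fish(f);p=f['pixels'].astype(int);ok=f['depth']>0
def rect(xy):
    (c,(w,h),a)=cv2.minAreaRect(xy.astype(np.float32)); 
    if w<h: w,h,a=h,w,a+90
    return np.round([*c,w,h,(a+90)%180-90],1)
n=ok&(np.hypot(P[...,0]-539,P[...,1]+307)<48)
m=n&(P[...,2]>58)&(P[...,2]<67)&(p.max(-1)<40)
c,l=cv2.connectedComponents(m.astype(np.uint8))
for i in range(1,c):
    if (l==i).sum()>60: q=P[l==i];print('dark',rect(q[:,:2]),np.median(q[:,2]).round(1),len(q))
m=n&(P[...,2]>66)&(P[...,2]<80)
c,l=cv2.connectedComponents(m.astype(np.uint8))
for i in range(1,c):
    if (l==i).sum()>40: q=P[l==i];print('strip',rect(q[:,:2]),np.percentile(q[:,2],[5,50,95]).round(1),len(q))
m=ok&(P[...,2]>58)&(P[...,2]<65)&(p.min(-1)>110)&(np.hypot(P[...,0]-536,P[...,1]+239)<170)
q=P[m];print('plate',rect(q[:,:2]),np.median(q[:,2]))
# near edge fit
E
```

```text
[ 536.8785304  -235.77142122  198.77751481] [ 1.79980968e+02 -6.73176669e-02 -1.75799283e+02]
dark [ 538.2 -307.5   45.3   29.7    4.3] 63.5 1067
strip [ 498.  -310.9   24.6    8.6  -84.6] [68.  73.4 75.2] 173
strip [ 535.7 -277.6   40.4    8.6    5.2] [67.2 73.4 75. ] 256
strip [ 541.1 -336.7   39.8    9.4    6.3] [66.8 72.4 74.9] 329
strip [ 578.4 -304.    24.1    9.8  -84.2] [66.4 72.1 75. ] 208
plate [ 529.3 -240.1  280.7  125.   -84.9] 62.820503940188985
```

View pics/w2.png

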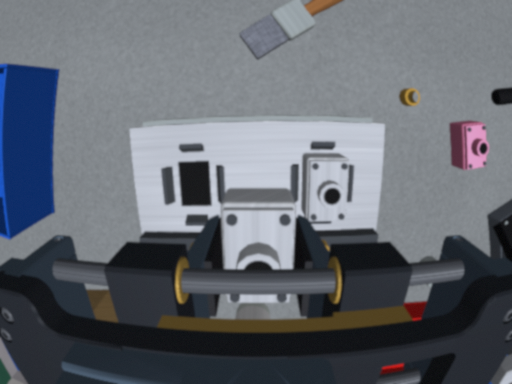

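The wrist view shows the empty nest at (195,183) with its four strips, the housing held square, and the tested housing at (325,188). Nest centre is (538.3, -307.4), yaw 5.1°.

Call:
send_rows(steps=[[[0.04,-0.5,0,-0.13,0],[0.04,-0.7,0,0,0],[0.03,-0.58,0,0,0],[0,0,0,0,0],[0,0,0,0,0]]])

```text
time_s: 6.12
ee_pos: [539.6, -304.4, 198.8]
ee_rot: [179.9, -0.0, -174.7]
force: [0.2, -0.1, -1.6]
gripper_width: 41.6
gripper_force: 25.0
```

Call:
send_rows(steps=[[[0,0,0.4,0,0],[0,0,0.6,0,0],[0,0,0.6,0,0],[0,0,0.4,0,0],[0,0,0,0,0]]])

```text
time_s: 6.53
ee_pos: [537.3, -301.4, 115.5]
ee_rot: [179.7, -0.4, -174.6]
force: [0.0, 1.0, -1.0]
gripper_width: 42.0
gripper_force: 25.0
```

Call:
send_rows(steps=[[[0,0,0,0,0],[0,0,0,0,0]]])

```text
time_s: 6.7
ee_pos: [540.6, -304.3, 120.8]
ee_rot: [-180.0, 0.1, -174.6]
force: [-0.3, -0.5, -1.5]
gripper_width: 41.7
gripper_force: 25.0
```

Call:
send_rows(steps=[[[0.067,-0.072,0,0,0],[0,0,0.2,0,0],[0,0,0.2,0,0],[0,0,0.1,0,0],[0,0,0,0,0]]])

```text
time_s: 7.12
ee_pos: [536.3, -307.5, 98.0]
ee_rot: [179.9, -0.1, -174.7]
force: [0.2, 0.5, -1.8]
gripper_width: 41.7
gripper_force: 25.0
```

Call:
send_rows(steps=[[[0,0,0,0,0],[0,0,0,0,0]]])

```text
time_s: 7.28
ee_pos: [537.4, -308.0, 99.5]
ee_rot: [180.0, 0.0, -174.7]
force: [0.1, -0.4, -1.4]
gripper_width: 41.9
gripper_force: 25.0
```

Call:
send_rows(steps=[[[-0.015,0.015,0.1,0,0],[0,0,0.1,0,0],[0,0,0.08,0,0],[0,0,0.06,0,0],[0,0,0,0,0]]])

```text
time_s: 7.7
ee_pos: [537.4, -307.0, 85.1]
ee_rot: [179.9, -0.1, -174.7]
force: [-0.3, 0.5, -1.6]
gripper_width: 41.8
gripper_force: 25.0
```

Call:
send_rows(steps=[[[0,0,0.06,0,0],[0,0,0.06,0,0],[0,0,0.03,0,0],[0,0,0,0,0]]])

```text
time_s: 8.03
ee_pos: [537.6, -307.2, 79.5]
ee_rot: [180.0, -0.0, -174.7]
force: [0.6, 0.6, -1.6]
gripper_width: 41.8
gripper_force: 25.0
```

Call:
send_rows(steps=[[[0,0,0.04,0,0],[0,0,0.02,0,0],[0,0,0,0,0]]])

```text
time_s: 8.28
ee_pos: [537.9, -307.4, 77.6]
ee_rot: [-180.0, 0.0, -174.7]
force: [-0.2, 0.2, -1.7]
gripper_width: 41.7
gripper_force: 25.0
```

Call:
send_rows(steps=[[[0,0,0.03,0,0],[0,0,0,0,0]]])

```text
time_s: 8.45
ee_pos: [537.9, -307.4, 77.6]
ee_rot: [-180.0, 0.0, -174.7]
force: [-0.6, 1.0, 4.3]
gripper_width: 41.9
gripper_force: 25.0
```

Call:
send_rows(steps=[[[0,0,0.03,0,0],[0,0,0,0,0]]])

```text
time_s: 8.62
ee_pos: [537.9, -307.4, 77.5]
ee_rot: [-180.0, 0.1, -174.7]
force: [-2.9, 1.4, 11.0]
gripper_width: 42.1
gripper_force: 25.0
```

Call:
send_rows(steps=[[[0,0,-0.03,0,0.6],[0,0,0,0,0.6],[0,0,0,0,0.8],[0,0,0,0,0.8]]])

```text
time_s: 8.95
ee_pos: [537.8, -307.3, 76.1]
ee_rot: [180.0, -0.0, -174.7]
force: [-0.8, -0.0, -0.1]
gripper_width: 65.0
gripper_force: 0.0
```

Call:
send_rows(steps=[[[0,0,-0.2,0,0.8],[0,0,-0.7,0,0.8],[0,0,-0.8,0,0.8],[0,0,-0.8,0,0.8],[0,0,-0.8,0,0.8]]])

```text
time_s: 9.37
ee_pos: [537.6, -307.2, 210.1]
ee_rot: [180.0, -0.0, -174.7]
force: [0.7, -0.7, 0.7]
gripper_width: 72.7
gripper_force: 0.0
```

Call:
send_rows(steps=[[[0,0.8,-0.3,-0.5,0.8],[0,0.9,0,-0.5,0.8],[0,0.9,0,-0.5,0.4],[0,0.9,0,-0.5,0.35],[0,0.9,0,-0.5,0.3]]])

```text
time_s: 9.78
ee_pos: [500.0, -134.5, 220.8]
ee_rot: [-180.0, 0.1, -157.3]
force: [0.0, 1.5, 0.1]
gripper_width: 55.8
gripper_force: 0.0
```

```bash
cat > c.py <<'E'
from h import *
import sys
def rect(xy):
    (c,(w,h),a)=cv2.minAreaRect(xy.astype(np.float32)); 
    if w<h: w,h,a=h,w,a+90
    return np.round([*c,w,h,(a+90)%180-90],1)
print(env.state()['ee_pos'],env.state()['ee_rot'],env.state()['qpos'].round(0))
F={n:grab(n) for n in('top','side')}
for n in F:
    f=F[n];P=cloud(f);p=f['pixels'].astype(int);g=(p.max(-1)-p.min(-1)<25)
    m=(np.hypot(P[...,0]-538,P[...,1]+307.4)<48)&(P[...,2]>95)&(P[...,2]<106)&g;print(n,'placed',rect(P[m][:,:2]),np.median(P[m][:,2]),m.sum())
    b=(np.hypot(P[...,0]-540,P[...,1]-260)<190)&(p.max(-1)<45)&(P[...,2]>40)&(P[...,2]<120)
    # panel plane by SVD w/ trimming
    q=P[b];
    rng=np.random.default_rng(0);best=0
    for _ in range(400):
        s=q[rng.choice(len(q),3)];N=np.cross(s[1]-s[0],s[2]-s[0]);L=np.linalg.norm(N)
        if L<1000: continue
        N/=L;N*=np.sign(N[2])
        if abs(N[2]-.788)>.05: continue
        k=abs((q-s[0])@N)<2
        if k.sum()>best: best=k.sum();K=k
    q=q[K];c0=q.mean(0);N=np.linalg.svd(q-c0,full_matrices=False)[2][2];N*=np.sign(N[2])
    yaw=np.arctan2(-N[1],-N[0]);up=np.array([.788*np.cos(yaw),.788*np.sin(yaw),.616]);lf=np.array([-np.sin(yaw),np.cos(yaw),0])
    print('panel',N.round(3),'yaw',np.degrees(yaw).round(2),c0.round(1),best)
    d=(P-c0)@N;S=(P-c0)@up;Y=(P-c0)@lf
    reg=(abs(S)<130)&(abs(Y)<130)
    lab=reg&(d>2)&(d<45)&g&(p.min(-1)>60)
    cN,l=cv2.connectedComponents(lab.astype(np.uint8))
    for i in range(1,cN):
        k=l==i
        if k.sum()>25: print('blob',k.sum(),'c',np.median(P[k],0).round(1),'d',np.percentile(d[k],[2,50,98]).round(1),'S',np.percentile(S[k],[1,50,99]).round(1),'Y',np.percentile(Y[k],[1,50,99]).round(1))
E
python3 c.py
```

```text
[ 499.99543526 -134.49765502  220.80394614] [-1.79983448e+02  5.30837423e-02 -1.57341341e+02] [ -16.   13.   96.    0.   71. -129.]
top placed [0. 0. 0. 0. 0.] nan 0
panel [-0.536 -0.298  0.79 ] yaw 29.04 [559.9 277.6  78.3] 2158
blob 80 c [569.2 213.1  87.9] d [15.1 21.5 24.6] S [-25. -12.  -1.] Y [-73.  -61.3 -49.4]
blob 209 c [518.7 305.7  84.2] d [ 3.7  8.3 40.2] S [-34.7 -11.5  10.8] Y [26.9 46.8 71.1]
side placed [ 538.2 -308.    61.6   41.9    4.3] 101.70863750629991 414
panel [-0.535 -0.301  0.789] yaw 29.37 [548.2 270.8  67.8] 999
blob 51 c [506.7 303.7 100.8] d [34.  38.2 40.6] S [-16.5   3.2  25.5] Y [40.6 48.2 56.2]
blob 68 c [527.7 301.   74.1] d [ 3.3  7.6 12.7] S [-19.6   0.1  23.6] Y [26.  38.6 60.1]
blob 56 c [568.2 212.5  86. ] d [13.7 21.4 25.6] S [-9.5  3.  15.7] Y [-72.8 -60.7 -41.4]
blob 327 c [ 4.638e+02  2.155e+02 -1.000e-01] d [ 2.4  8.5 16. ] S [-129.9 -121.8 -112.1] Y [-126.4   -7.1  128.5]
  return _methods._mean(a, axis=axis, dtype=dtype,
  ret = ret.dtype.type(ret / rcount)
```

The placed housing sits at (538.2, -308.0) with its top at 101.7, level with the tested one, so it is home. Console yaw is 29.2°, the selector grip point is about (511, 306, 94) and the button top about (569, 213, 87). Next I'll go above the selector.

Call:
send_rows(steps=[[[0,0,0,-0.95,0.5],[-0.47,0.79,0,0,0.5],[-0.47,0.79,0,0,0.5],[-0.47,0.79,0,0,0.5],[-0.47,0.79,0,0,0.5]]])

```text
time_s: 10.3
ee_pos: [505.2, 11.7, 220.8]
ee_rot: [-180.0, 0.0, -151.1]
force: [0.4, -0.2, -0.3]
gripper_width: 45.6
gripper_force: 0.0
```

Call:
send_rows(steps=[[[-0.47,0.79,0,0,0.5],[-0.47,0.79,0,0,0.5],[-0.47,0.79,0,0,0.5],[-0.47,0.79,0,0,0.5],[-0.47,0.79,0,0,0.5]]])

```text
time_s: 10.72
ee_pos: [510.8, 196.1, 220.8]
ee_rot: [-180.0, 0.1, -151.0]
force: [0.7, -0.2, -0.1]
gripper_width: 45.8
gripper_force: 0.0
```

Call:
send_rows(steps=[[[-0.47,0.79,0,0,0.5],[-0.47,0.79,0,0,0.5],[0,0,0,0,0.5],[0,0,0,0,0.5]]])

```text
time_s: 11.05
ee_pos: [512.9, 269.5, 220.1]
ee_rot: [-180.0, -0.0, -150.8]
force: [-0.1, -0.9, -0.3]
gripper_width: 45.4
gripper_force: 0.0
```

```bash
python3 - <<'E'
from h import *
s=env.state();print(s['ee_pos'],s['ee_rot'],s['qpos'].round())
f=grab('wrist');cv2.imwrite('pics/w3.png',f['pixels'][...,::-1])
P=fish(f);p=f['pixels'].astype(int);g=(p.max(-1)-p.min(-1)<30)&(f['depth']>0)
A=np.array([527,314.8,70]);N=np.array([-.536,-.300,.788]);up=np.array([.688,.384,.616]);lf=np.array([-.488,.873,0])
d=(P-A)@N;S=(P-A)@up;Y=(P-A)@lf
for nm,lo,hi,y0 in(('skirt',3,12,0),('bar',32,42,0),('button',12,32,-110),('panel',-8,3,-55)):
    m=g&(d>lo)&(d<hi)&(abs(Y-y0)<40)&(abs(S)<42)&((p.min(-1)>55)|(nm=='panel'))
    pc=lambda a:np.percentile(a[m],[1,50,99]).round(1)
    print(nm,m.sum(),pc(d),pc(S),pc(Y))
    if nm=='bar':
        v=cv2.fitLine(np.c_[S[m],Y[m]].astype(np.float32),cv2.DIST_L2,0,.01,.01).ravel();print('ang',np.degrees(np.arctan(v[1]/v[0])))
E
```

```text
[512.88475964 269.53087907 220.12378407] [-1.79968369e+02 -2.39319889e-03 -1.50825066e+02] [ 27.  18.  88.  -0.  73. -93.]
skirt 732 [ 3.2  8.4 10.8] [-21.5  -0.5  24.6] [-23.   -8.5  24.1]
bar 526 [32.7 39.3 41.3] [-20.2   1.5  23.9] [-6.8 -0.1  7.3]
ang -3.5620122
button 563 [12.7 23.  24.8] [-18.2   0.7  12.7] [-125.  -107.9  -95.4]
panel 3552 [-0.2  1.5  2.9] [-41.1  -6.5  34.6] [-92.6 -50.9 -16.7]
```

View pics/w3.png

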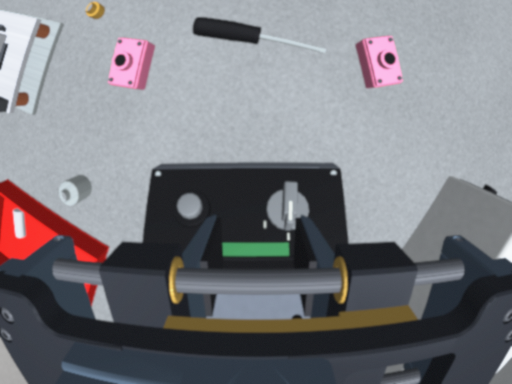

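The wrist view shows the selector at (288,208), pointer about straight up the slope, and the button at (190,207). The axis estimate holds to about 1 mm.

Call:
send_rows(steps=[[[-0.2,0.41,0,0,0.5],[-0.21,0.41,0,0,0.5],[0,0,0.4,0,0.5],[0,0,0.5,0,0.5],[0,0,0.5,0,0.5]]])

```text
time_s: 11.52
ee_pos: [511.7, 303.4, 164.5]
ee_rot: [-180.0, 0.1, -151.1]
force: [0.7, 0.3, -0.3]
gripper_width: 45.5
gripper_force: 0.0
```

Call:
send_rows(steps=[[[0,0,0.4,0,0.5],[0,0,0.2,0,0.5],[0,0,0,0,0.5],[0,0,0,0,0.5]]])

```text
time_s: 11.85
ee_pos: [511.4, 304.1, 140.8]
ee_rot: [-180.0, 0.0, -151.0]
force: [0.0, 0.4, 0.9]
gripper_width: 45.5
gripper_force: 0.0
```

Call:
send_rows(steps=[[[-0.02,0.05,0.3,0,0.5],[0,0,0.3,0,0.5],[0,0,0.3,0,0.5],[0,0,0.25,0,0.5],[0,0,0,0,0.5]]])

```text
time_s: 12.27
ee_pos: [510.1, 306.5, 93.5]
ee_rot: [-180.0, -0.1, -151.0]
force: [0.9, 0.1, -1.4]
gripper_width: 45.7
gripper_force: 0.0
```

Call:
send_rows(steps=[[[0,0,0,0,0.5],[0,0,0,0,0.5]]])

```text
time_s: 12.43
ee_pos: [511.2, 307.3, 95.4]
ee_rot: [180.0, 0.1, -151.0]
force: [0.2, 0.1, 0.5]
gripper_width: 45.9
gripper_force: 0.0
```

Call:
send_rows(steps=[[[0.01,-0.025,0.07,0,0.5],[0,0,0,0,0.1],[0,0,0,0,0],[0,0,0,0,0],[0,0,0,0,0]]], squeeze=12)

```text
time_s: 12.85
ee_pos: [510.7, 306.1, 91.8]
ee_rot: [180.0, 0.0, -151.0]
force: [-0.1, 0.8, 0.1]
gripper_width: 21.8
gripper_force: 0.0
```

Call:
send_rows(steps=[[[0,0,0,0,0],[0,0,0,0,0],[0,0,0,0,0]]])

```text
time_s: 13.1
ee_pos: [510.4, 306.3, 91.6]
ee_rot: [180.0, -0.0, -151.0]
force: [-0.2, 1.2, 0.0]
gripper_width: 14.0
gripper_force: 12.0
```

Call:
send_rows(steps=[[[0,0,0,0.5,0],[0,0,0,0.5,0],[0,0,0,0.5,0],[0,0,0,0.5,0],[0,0,0,0.5,0]]])

```text
time_s: 13.52
ee_pos: [510.4, 306.0, 91.7]
ee_rot: [-180.0, -0.0, -168.3]
force: [-1.3, 0.2, 1.3]
gripper_width: 15.7
gripper_force: 12.9
```

Call:
send_rows(steps=[[[0,0,0,0.5,0],[0,0,0,0.5,0],[0,0,0,0.5,0],[0,0,0,0.5,0],[0,0,0,0.5,0]]])

```text
time_s: 13.93
ee_pos: [509.6, 306.1, 92.0]
ee_rot: [-180.0, -0.1, 174.5]
force: [-3.1, 0.0, 3.3]
gripper_width: 18.1
gripper_force: 13.8
```

Call:
send_rows(steps=[[[0,0,0,0.5,0],[0,0,0,0.5,0],[0,0,0,0.5,0],[0,0,0,0.5,0],[0,0,0,0.5,0]]])

```text
time_s: 14.35
ee_pos: [509.6, 305.7, 91.5]
ee_rot: [-179.9, -0.1, 157.3]
force: [-1.9, -0.3, 1.3]
gripper_width: 19.8
gripper_force: 13.5
```

Call:
send_rows(steps=[[[0,0,0,0.4,0],[0,0,0,0.4,0],[0,0,0,0.4,0],[0,0,0,0,0]]])

```text
time_s: 14.68
ee_pos: [509.6, 305.6, 91.2]
ee_rot: [-179.9, -0.1, 149.2]
force: [-2.5, -0.9, 0.2]
gripper_width: 19.9
gripper_force: 13.1
```

```bash
python3 - <<'E'
from h import *
print(env.state()['torque'],env.state()['force'])
f=grab('wrist');cv2.imwrite('pics/w4.png',f['pixels'][...,::-1])
E
```

```text
[-0.03022191  0.42611135  0.0825243 ] [-2.53749409 -0.94739461  0.17709969]
```

View pics/w4.png

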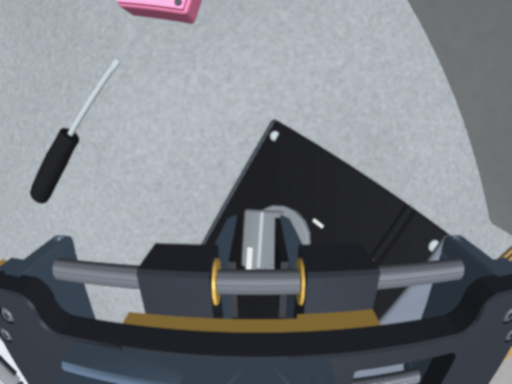

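The selector bar at (262,238) has turned with the fingers. I'll continue to the stop.

Call:
send_rows(steps=[[[0,0,0,0.35,0],[0,0,0,0.35,0],[0,0,0,0.35,0],[0,0,0,0,0]]])

```text
time_s: 15.07
ee_pos: [509.9, 306.1, 91.5]
ee_rot: [-179.9, -0.1, 142.1]
force: [-3.0, -0.1, 1.2]
gripper_width: 21.0
gripper_force: 12.5
```

```bash
python3 - <<'E'
from h import *
print(env.state()['torque'],env.state()['force'])
E
```

```text
[0.11837757 0.66977487 0.31718215] [-3.01866686 -0.0590548   1.24765984]
```

Call:
send_rows(steps=[[[0,0,0,-0.1,0.33],[0,0,0,0,0.33],[0,0,-0.2,0,0.33],[0,0,-0.3,0,0.33],[0,0,-0.5,0,0.33]]])

```text
time_s: 15.48
ee_pos: [510.5, 305.6, 131.0]
ee_rot: [-179.9, -0.0, 142.7]
force: [-0.0, 0.4, -0.0]
gripper_width: 30.1
gripper_force: 0.0
```

Call:
send_rows(steps=[[[0,0,-0.8,0,0.33],[0,0,-0.8,0,0],[0,0,-0.6,0,0],[0,0,0,0,0],[0,0,0,0,0]]])

```text
time_s: 15.9
ee_pos: [511.9, 306.5, 221.9]
ee_rot: [179.7, 0.1, 142.7]
force: [-0.4, 0.3, -1.1]
gripper_width: 6.2
gripper_force: 0.0
```

```bash
python3 - <<'E'
from h import *
s=env.state();print(s['ee_pos'],s['ee_rot'])
A=np.array([527,314.8,70]);N=np.array([-.536,-.300,.788]);up=np.array([.688,.384,.616]);lf=np.array([-.488,.873,0])
for n in('side','top','wrist'):
    f=grab(n);P=fish(f) if n=='wrist' else cloud(f);p=f['pixels'].astype(int);g=(p.max(-1)-p.min(-1)<30)&(f['depth']>0)&(p.min(-1)>50)
    d=(P-A)@N;S=(P-A)@up;Y=(P-A)@lf
    pc=lambda a:np.percentile(a[m],[2,50,98]).round(1) if m.sum() else 0
    m=g&(d>32)&(d<43)&(abs(Y)<35)&(abs(S)<35)
    if m.sum()>5:
        v=cv2.fitLine(np.c_[S[m],Y[m]].astype(np.float32),cv2.DIST_L2,0,.01,.01).ravel();print(n,'bar',m.sum(),np.degrees(np.arctan(v[1]/v[0])),pc(S),pc(Y))
    m=g&(d>17)&(d<28)&(abs(Y+110)<25)&(abs(S)<25);print(n,'but',m.sum(),pc(d),pc(S),pc(Y))
    # hood top edge
    m=(abs(d-52)<6)&(S>40)&(S<90)&(abs(Y+110)<40);print('hood S',pc(S),pc(d),m.sum())
E
```

```text
[511.93646464 306.49452569 221.8822179 ] [1.79709257e+02 1.32808379e-01 1.42698220e+02]
side bar 48 -62.974068 [-11.2  -0.8  11.6] [-23.1  -1.6  17.3]
side but 57 [18.8 21.9 25.3] [-11.7  -1.5  10.3] [-122.8 -110.8  -98.8]
hood S [60.3 61.5 64.9] [46.6 53.9 57.6] 51
top bar 15 -43.93249 [ 3.3  9.1 13.1] [-20.6 -15.9 -12.1]
top but 75 [17.8 21.8 24.6] [-12.1   0.   10.9] [-121.7 -109.4  -98.3]
hood S [60.3 63.9 65.4] [46.5 53.7 56.8] 89
wrist bar 611 -60.632107 [-12.5   1.2  13. ] [-20.2   0.5  19. ]
wrist but 0 0 0 0
hood S [64.  64.4 64.9] [47.3 51.5 56.5] 17
```

The selector reads about -60° (right stop). Button centre is (568.9, 212.2, 87.3), and the hood clears the gripper body. Next I'll turn back, go over the button with the fingers shut, and press along the panel normal.

Call:
send_rows(steps=[[[0,0,0,-0.97,0],[0,0,0,-0.97,0],[0,0,0,-0.97,0],[0,0,0,-0.97,0],[0,0,0,-0.97,0]]], squeeze=20)

```text
time_s: 16.47
ee_pos: [510.1, 305.7, 217.8]
ee_rot: [-179.9, -0.1, 176.4]
force: [-0.2, -0.2, -0.9]
gripper_width: 0.4
gripper_force: 0.0
```

Call:
send_rows(steps=[[[0,0,0,-0.97,0],[0,0,0,-0.97,0],[0,0,0,-0.97,0],[0,0,0,-0.97,0],[0,0,0,-0.97,0]]])

```text
time_s: 16.88
ee_pos: [510.1, 305.6, 217.8]
ee_rot: [-180.0, -0.2, -150.3]
force: [1.0, 0.0, -1.5]
gripper_width: 0.5
gripper_force: 0.0
```

Call:
send_rows(steps=[[[0.14,-0.7,0,0,0],[0.14,-0.7,0,0,0],[0.13,-0.7,0,0,0],[0.13,-0.65,0,0,0],[0,0,0,0,0]]])

```text
time_s: 17.3
ee_pos: [546.4, 195.3, 217.9]
ee_rot: [-179.9, -0.2, -150.8]
force: [-0.4, -0.6, -0.0]
gripper_width: 0.3
gripper_force: 0.0
```

Call:
send_rows(steps=[[[0,0,0.4,0,0],[0,0,0.5,0,0],[0,0,0.4,0,0],[0,0,0,0,0],[0,0,0,0,0]]])

```text
time_s: 17.72
ee_pos: [544.9, 199.7, 166.1]
ee_rot: [179.9, -0.2, -150.6]
force: [-0.1, 0.7, 0.2]
gripper_width: 0.7
gripper_force: 0.0
```

Call:
send_rows(steps=[[[0,0,0.3,0,0],[0,0,0.4,0,0],[0,0,0.35,0,0],[0,0,0.3,0,0],[0,0,0.15,0,0]]])

```text
time_s: 18.13
ee_pos: [545.6, 199.9, 107.0]
ee_rot: [180.0, -0.0, -150.6]
force: [-0.1, -0.6, -0.1]
gripper_width: 0.2
gripper_force: 0.0
```

Call:
send_rows(steps=[[[0,0,0,0,0],[0,0,0,0,0],[0,0,0,0,0]]])

```text
time_s: 18.38
ee_pos: [546.6, 200.0, 108.7]
ee_rot: [-180.0, 0.1, -150.6]
force: [0.5, -0.9, -1.1]
gripper_width: 0.4
gripper_force: 0.0
```

Call:
send_rows(steps=[[[-0.1,0,0.2,0,0],[-0.09,0,0.2,0,0],[0,0,0.07,0,0],[0,0,0,0,0],[0,0,0,0,0]]])

```text
time_s: 18.8
ee_pos: [552.2, 203.2, 88.2]
ee_rot: [180.0, -0.1, -150.6]
force: [-0.1, 0.6, 0.1]
gripper_width: 0.4
gripper_force: 0.0
```

Call:
send_rows(steps=[[[-0.03,0,0.04,0,0],[0,0,0,0,0]]])

```text
time_s: 18.97
ee_pos: [553.4, 203.8, 87.2]
ee_rot: [180.0, -0.0, -150.6]
force: [-0.4, -0.5, 0.4]
gripper_width: 0.8
gripper_force: 0.8
```

Call:
send_rows(steps=[[[-0.03,0,0.04,0,0],[0,0,0,0,0]]])

```text
time_s: 19.13
ee_pos: [554.5, 204.5, 85.6]
ee_rot: [180.0, -0.0, -150.6]
force: [-1.6, -0.7, 2.5]
gripper_width: 0.2
gripper_force: 1.3
```

Contact has begun. I'll keep pressing.

Call:
send_rows(steps=[[[-0.03,0,0.04,0,0],[0,0,0,0,0]]])

```text
time_s: 19.3
ee_pos: [555.5, 205.1, 84.0]
ee_rot: [180.0, -0.0, -150.6]
force: [-1.5, -1.0, 3.7]
gripper_width: 0.7
gripper_force: 1.9
```

Call:
send_rows(steps=[[[-0.03,0,0.04,0,0],[0,0,0,0,0]]])

```text
time_s: 19.47
ee_pos: [556.6, 205.6, 82.4]
ee_rot: [180.0, -0.0, -150.6]
force: [-3.0, -1.2, 3.2]
gripper_width: 0.0
gripper_force: 2.5
```

Call:
send_rows(steps=[[[-0.03,0,0.04,0,0],[0,0,0,0,0]]])

```text
time_s: 19.63
ee_pos: [556.9, 205.8, 82.0]
ee_rot: [180.0, -0.1, -150.6]
force: [-5.7, -3.8, 12.2]
gripper_width: 0.5
gripper_force: 6.6
```

Call:
send_rows(steps=[[[-0.015,0,0.02,0,0],[0,0,0,0,0]]])

```text
time_s: 19.8
ee_pos: [557.0, 205.8, 81.8]
ee_rot: [-180.0, -0.1, -150.6]
force: [-8.2, -4.0, 15.5]
gripper_width: 0.4
gripper_force: 8.8
```

Call:
send_rows(steps=[[[0.06,0,-0.08,0,0],[0.1,0,-0.15,0,0],[0.15,0,-0.2,0,0],[0.1,0,-0.5,0,0],[0,0,-0.8,0,0]]])

```text
time_s: 20.22
ee_pos: [541.2, 197.5, 147.2]
ee_rot: [179.9, -0.4, -150.6]
force: [0.6, 0.3, 0.6]
gripper_width: 0.4
gripper_force: 0.0
```

Call:
send_rows(steps=[[[0.5,0,-0.8,0,0.3],[0.8,0,-0.5,0,0.3],[0.8,0,0,0,0.3],[0,0,0,0,0.3],[0,0,0,0,0.3]]])

```text
time_s: 20.63
ee_pos: [469.8, 156.9, 202.0]
ee_rot: [-180.0, 0.1, -150.6]
force: [0.2, 0.2, 0.5]
gripper_width: 26.8
gripper_force: 0.0
```

```bash
python3 - <<'E'
from h import *
s=env.state();print(s['ee_pos'],s['force'])
A=np.array([527,314.8,70]);N=np.array([-.536,-.300,.788]);up=np.array([.688,.384,.616]);lf=np.array([-.488,.873,0])
def rect(xy):
    (c,(w,h),a)=cv2.minAreaRect(xy.astype(np.float32)); return np.round([*c,w,h,a],1)
for n in('side','wrist','top'):
    f=grab(n);P=fish(f) if n=='wrist' else cloud(f);p=f['pixels'].astype(int);g=(p.max(-1)-p.min(-1)<30)&(f['depth']>0)&(p.min(-1)>50)
    d=(P-A)@N;S=(P-A)@up;Y=(P-A)@lf
    m=g&(d>32)&(d<43)&(abs(Y)<35)&(abs(S)<35)
    if m.sum()>20:
        v=cv2.fitLine(np.c_[S[m],Y[m]].astype(np.float32),cv2.DIST_L2,0,.01,.01).ravel();print(n,'bar',m.sum(),np.degrees(np.arctan(v[1]/v[0])))
    m=g&(d>12)&(d<28)&(abs(Y+110)<13)&(abs(S)<13);print(n,'but',m.sum(),np.median(d[m]))
    for nm,c in(('placed',(538,-307.5)),('tested',(526.4,-172.4))):
        m=(np.hypot(P[...,0]-c[0],P[...,1]-c[1])<45)&(P[...,2]>95)&(P[...,2]<106)&g
        if m.sum()>50:print(nm,rect(P[m][:,:2]),np.median(P[m][:,2]))
E
```

```text
[469.8373125  156.86722268 202.01374424] [0.22699227 0.24098681 0.53476238]
side bar 47 -61.00504
side but 55 21.648680297518833
placed [ 537.6 -308.9   61.7   42.1    7.3] 101.75216238144395
tested [ 526.4 -172.7   61.3   41.4    4.3] 101.62132783633314
wrist but 44 16.542816719370236
tested [ 518.6 -157.9   71.3   31.6   31.7] 102.24932970738803
top but 0 nan
placed [ 538.  -305.8   63.6   40.5    5.3] 101.58823670611048
tested [ 526.3 -170.4   62.    39.9    5.5] 101.68939591276273
  return _methods._mean(a, axis=axis, dtype=dtype,
  ret = ret.dtype.type(ret / rcount)
```

```bash
python3 -c "
from workcell import env
print(env.job_done())"
```

```text
the job is handed in; nothing more can be done
None
```

The job is handed in: the housing is home in the right nest and released, the selector is at the right stop (about -60°), and the start button was pressed to its stop and is back out; the interface returned no verdict.

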